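Dip the vacuum pump's sump with the gauge from the latched case

TASK

Swing the latch lever of the gauge case fully aside, open the lid until it lies right back, and take out the dip gauge by its orange grip. Push the gauge rod into the pump's sloping guide tube until its collar stops against the tube mouth, then draw it right out. Finish while holding the gauge: still in the gripper, motionless, rod level for reading, at least 15 cm above the bench and clear of the pump and case; leave the bottle, tin and timer where they stand.

Things in the scene. Friction and masses are not known exactly. Their poses are not given: they have to be found in the camera images.
- gauge_case: Grey open case with a blue lid, fixed to the bench, 112 (x) x 246 (y) x 52 mm without lid; origin at the centre of its underside, z up, its -x side (latch side) faces the robot. Walls 5 mm; inside 102 x 236 mm. The gauge lies level inside along the case's y axis, rod tip toward the case's -y, held by two black rests: a slotted one 12 mm long under the rod at y = -66 mm and one 10 mm long under the last end of the grip at y = +102 mm.
- lid_hinge (a point): Point on the lid's hinge line (parallel to the case's y axis), at the top of the case's far (+x) rim: 58 mm behind and 52 mm above the case origin. Axes as the case.
- case_lid (a joint): Lid angle, rad: 0 closed, grows as the front edge rises and goes back, 2.6 fully back (stop). The 0.16 kg lid is a plate 112 x 246 x 8 mm, light damping; past about 1.4 rad it falls back by itself to the stop, below that it falls shut. The latch lever blocks it until the lever stands above about 1.3 rad.
- lid_bar (a point): Centre of the steel bar handle of the lid: a round bar 10 mm thick, 60 mm long, parallel to the hinge, near the lid's front edge; with the lid shut its centre is 104 mm in front of (case -x), 35 mm toward case +y from and 34 mm above the lid_hinge point, 26 mm above the lid's top face (21 mm clear under the bar).
- latch_lever (a joint): Latch lever angle, rad: 0 = pointing over the lid (case +x), grows as the knob swings toward the case's -y, 1.6 = fully aside (stop, knob beside the pivot, lever along -y). Stays where it is left (about 0.6 N at the knob).
- latch_pivot (a point): Upright axis about which the latch lever swings, on the black bracket in front of the case: 72 mm in front (-x), 45 mm toward -y and 62.5 mm above the case origin. Axes as the case.
- latch_knob (a point): Centre of the red upright round knob on the free end of the latch lever: 12 mm thick, 27 mm tall (its top is 12 mm above this point), 34 mm from the pivot axis. The steel lever is 6 mm thick, 14 mm to 20 mm below this point.
- gauge_grip (a point): Loose dip gauge (0.07 to 0.14 kg), point at the middle of its orange grip, on the rod's axis. +x runs along the rod toward the tip, z up as it lies. Grip 76 (x) x 16 (y) x 18 (z) mm; take it across the 16 mm. In the case it lies level, 38 mm above the bench. The centre of mass is about 28 mm from here toward the tip.
- gauge_collar (a point): Centre of the tip-side face of the gauge's dark steel collar (28 mm diameter, 6 mm thick), 56 mm from the grip's middle along +x; this face stops on the tube mouth. Axes as the gauge.
- gauge_tip (a point): Tip of the gauge's 8 mm round steel rod with two red rings, 120 mm beyond the collar face and 176 mm from the grip's middle. Axes as the gauge.
- pump: Grey vacuum pump with a black ribbed motor on top, fixed, 150 (x) x 116 (y) mm, 155 mm tall; origin at the centre of the underside near its middle, front (guide tube) toward its own -x, tube mouth 90 mm in front of the origin.
- tube_mouth (a point): Centre of the mouth of the steel guide tube on the pump's front, 115 mm above the bench. z axis runs along the tube OUT of the mouth (forward and up, 32 degrees above level); the rod goes in along -z. Bore 16 mm, outside 30 mm, straight, open for more than 120 mm. The pump lies behind and below the mouth.
- amber_bottle: Bystander: amber glass bottle with black cap, 52 mm diameter, 105 mm tall; origin under its centre. Leave alone.
- filter_tin: Bystander: round white tin with green lid, 58 mm diameter, 24 mm tall; origin under its centre. Leave alone.
- timer: Bystander: small white bench timer with three buttons, 56 x 62 x 16 mm; origin under its centre. Leave alone.

How it is judged:
By the outcome, as a careful person would: the job done as asked, in the order asked, and still so for the second after the job is handed in, while the arm keeps its last pose, push and grip.
It also fails if it takes over 72 s, if anything falls off the work surface, if the arm or the gripper's body presses on something with over 40 N, if the wrist force passes 120 N, or if a joint passes its speed limit or range.

ROBOT

A 6-joint arm with a two-finger parallel gripper is mounted at the origin on a cart in front of the work surface, level with it; the furniture and walls round the work are solid. World frame = base frame: x ahead of the robot, y to its left, z up, the work surface at z = 0. Lengths are in m, angles in degrees, forces in N, time in s.
With the tool pointing down it reaches from about 0.35 to 0.925 m from the base axis. Payload 6.4 kg.
Tool frame: the origin (TCP) lies on the mounting face of the last link; the fingertips stand 173 mm ahead of it and the grasp point (between the pads) lies ahead of it (grip_point_offset is the x of the grasp point in the tool frame, in m); x points along the fingers, y is the direction in which the jaws open and shut, and the axes are right-handed (so a half turn about x gives the same grasp; the last joint's range is limited). The gripper opens to 85 mm and grips with 20 to 120 N. Pads are 22 mm wide; open, the fingers measure 114 mm over their backs; the gripper's body (76 mm by 85 mm) begins 54 mm behind the grasp point. The pads swing forward as they close: fully open they stand 13 mm farther back than shut.
Start: joints at [-9.975, 14.043, 89.255, -0, 76.702, -9.975], TCP at [0.65, 0, 0.405] pointing down, gripper open.
Joint ranges: [-179.41, 179.41], [-58.25, 129.5], [7.25, 145.43], [-54.29, 234.29], [11.92, 165.04], [-157.13, 157.13]. Speed limits (degrees/s): [147.25, 147.25, 180, 180, 180, 180].

INTERFACE

Orientations are given as a 3x3 rotation matrix whose columns are the frame's x, y, z axes.
In Python, from station import * gives the robot as it stands.
- The arm moves only by the tool arm_command, never from a script. Its argument "steps" is a list of rows, each a list of 3 entries, a list of its own where there are three numbers: the shift along the tool's x, y, z in m, then the turn, a rotation vector about the tool's x, y, z in degrees, then the gripper command: -1 is shut, 1 is fully open, values between are in proportion. In form: [[[x, y, z], [wx, wy, wz], fingers], ...]. A call has 1 to 20 rows; each row is the pose to reach, as a shift and turn from the pose commanded when the call began, along the tool's axes at that moment; what a row does not reach only later rows make up. A row lasts 1/8 s, in which the tool goes at most 62.5 mm and 10.7 degrees, less where a joint would pass 70% of its speed; a pose out of reach is approached as far as the arm can. A call with a gripper value outside its range is refused whole. The fingers move at their own pace and stop on an object; "squeeze" is the grip in N (left out, the last holds). Time passes only in rows, so rows that repeat a pose let the fingers close. It gives the time, the measured TCP pose, the force and the opening at its end, in the units of the state.
- sense(): the state, without advancing time (a new reading comes with each control period).
- camera(name): name is "scene" or "side" or "wrist"; returns a dict with "image" (384x512x3 uint8, red, green, blue), "mtx" (3x3 intrinsics, pixels), "D" ([k1, k2, p1, p2, k3] as OpenCV has them; the pictures are not rectified), "rvec" (rotation vector, rad) and "tvec" (3), from world to camera coordinates, as OpenCV has them; the wrist camera has in their place "mount" (4x4, takes a point from camera to tool coordinates, whose origin is the TCP and whose axes are the tool frame's). Camera axes: x right, y down, z forward; pixel columns grow to the right and rows downward; lengths in m; the calibration is good to about 2 mm. A picture is of the moment at which its call begins: read the wrist's pose just before it. There is no depth.
- finish_job(): hands the job in, once; it reports no verdict.
The state is a dict: "time": time; "joint_pos": joint angles; "joint_vel": joint speeds; "tau": joint torques, N m; "eef_pos": TCP position; "orientation": TCP orientation; "force": force on the tool from outside, world axes, zero at the start; "wrist_torque": the same for the moment, N m; "gripper_width": opening from 0.0 (shut) to 1.0 (fully open).
Only numpy, scipy, OpenCV 4.12 (cv2) and the standard library are available. Lean on these libraries where they do the work, as an engineer would, in place of code of your own. Each camera call takes 0.05 s, during which the arm holds its last target.

## Working session

There is one attempt and no reset: what is moved stays moved. The work goes in short steps, Python scripts to look and compute and a tool call to move; the robot and the scene stay as the last step left them, time stands still between calls to the robot, and variables do not carry over. Pictures are saved under pics/ and viewed, and the job is handed in when it is done.

Besides the shell and the picture viewer there is one more tool, called after "Call:" by a JSON object that holds its "method" and its "body", one argument or row to a line. arm_command: Moves the arm, as the interface text tells. Its arguments: {"type":"object","properties":{"steps":{"type":"array"},"squeeze":{"type":"number"}},"required":["steps"]}

```bash
ls; mkdir -p pics; python3 - <<'E'
from station import *
import cv2, numpy as np
s=sense(); print(s); 
try: print(grip_point_offset)
except Exception as e: print(e)
for n in ["scene","side","wrist"]:
    c=camera(n); cv2.imwrite(f"pics/{n}0.png",c["image"][:,:,::-1]); print(n,{k:np.round(v,4).tolist() for k,v in c.items() if k!="image"})
E
```

```text
pics
{'time': 0.0, 'joint_pos': array([-9.97567773e+00,  1.40834900e+01,  8.93246281e+01,  1.11358688e-03,
        7.67013873e+01, -9.97377658e+00]), 'joint_vel': array([-0.03879597,  0.05150215,  0.02864114, -0.08545635, -0.09775869,
        0.01637722]), 'tau': array([ 6.17919522e-04, -4.29512215e+01, -3.26122355e+01, -1.30276699e-04,
        5.42047856e-03, -1.36905024e-05]), 'eef_pos': array([6.49774145e-01, 4.17139696e-05, 4.03589679e-01]), 'orientation': array([[-1.87905642e-03,  9.99998234e-01, -3.79985904e-05],
       [ 3.49710869e-04, -3.73415275e-05, -9.99999938e-01],
       [-9.99998173e-01, -1.87906959e-03, -3.49640084e-04]]), 'force': array([0.10860024, 0.12577374, 0.58632003]), 'wrist_torque': array([ 0.08583866,  0.00800397, -0.07148105]), 'gripper_width': 1.0028820868471464}
0.1547
scene {'mtx': [[349.7896, 0.0, 247.9914], [0.0, 349.7896, 190.3629], [0.0, 0.0, 1.0]], 'D': [0.0325, 0.0, 0.0, 0.0, 0.0], 'rvec': [0.8184, -2.6007, 1.0076], 'tvec': [0.5225, 0.2221, 0.8269]}
side {'mtx': [[405.6395, 0.0, 258.5901], [0.0, 405.6395, 189.7697], [0.0, 0.0, 1.0]], 'D': [-0.1264, 0.0, 0.0, 0.0, 0.0], 'rvec': [2.2958, -0.381, 0.1364], 'tvec': [-0.4762, 0.2553, 0.8064]}
wrist {'mtx': [[299.5549, 0.0, 255.42], [0.0, 299.5549, 196.3575], [0.0, 0.0, 1.0]], 'D': [0.0148, 0.0, 0.0, 0.0, 0.0], 'mount': [[-0.0008, -0.2765, 0.961, 0.0297], [1.0, -0.0, 0.0009, 0.0009], [-0.0002, 0.961, 0.2765, -0.0698], [0.0, 0.0, 0.0, 1.0]]}
```

View pics/scene0.png

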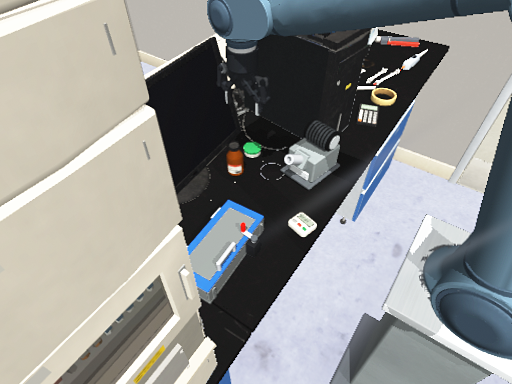

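View pics/side0.png

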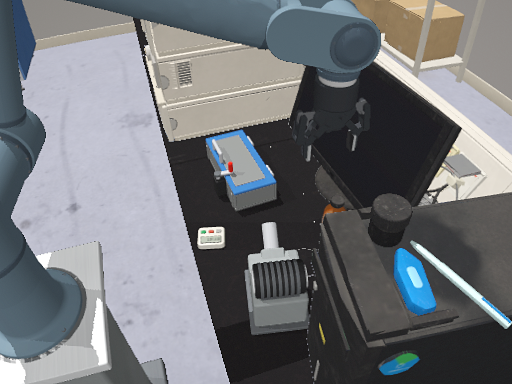

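View pics/wrist0.png

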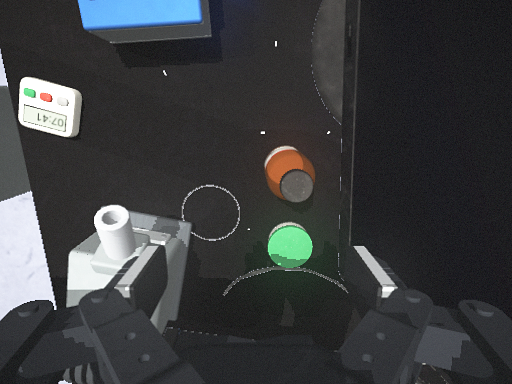

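```bash
cat > h.py <<'E'
from station import *
import cv2, numpy as np
def ray(c,px,pose=None):
    u=cv2.undistortPoints(np.array([[px]],float),c["mtx"],c["D"])[0,0]
    d=np.array([u[0],u[1],1.])
    if "rvec" in c:
        R=cv2.Rodrigues(c["rvec"])[0]; t=np.array(c["tvec"]).ravel()
        o=-R.T@t; d=R.T@d
    else:
        p,Rw=pose; M=np.array(c["mount"]); o=p+Rw@M[:3,3]; d=Rw@M[:3,:3]@d
    return o,d/np.linalg.norm(d)
def plane(r,z):
    o,d=r; return o+d*(z-o[2])/d[2]
def tri(rs):
    A=0;b=0
    for o,d in rs:
        P=np.eye(3)-np.outer(d,d); A=A+P; b=b+P@o
    x=np.linalg.solve(A,b)
    return x,[np.linalg.norm((np.eye(3)-np.outer(d,d))@(x-o)) for o,d in rs]
def proj(c,X,pose=None):
    X=np.array(X,float).reshape(-1,3)
    if "rvec" in c: return cv2.projectPoints(X,np.array(c["rvec"]),np.array(c["tvec"]),c["mtx"],c["D"])[0][:,0]
    p,Rw=pose; M=np.array(c["mount"]); T=np.eye(4);T[:3,:3]=Rw;T[:3,3]=p
    I=np.linalg.inv(T@M); return cv2.projectPoints(X,cv2.Rodrigues(I[:3,:3])[0],I[:3,3],c["mtx"],c["D"])[0][:,0]
def pose():
    s=sense(); return np.array(s["eef_pos"]),np.array(s["orientation"])
def blob(m,minA=4):
    n,l,st,ce=cv2.connectedComponentsWithStats(m.astype(np.uint8))
    return [(st[i].tolist(),np.round(ce[i],2).tolist()) for i in range(1,n) if st[i][4]>=minA]
E
python3 - <<'E'
from h import *
cs=camera("scene"); cd=camera("side")
for n,c,(x0,y0,x1,y1) in [("scene",cs,(180,110,360,310)),("side",cd,(190,120,340,340))]:
    im=c["image"][y0:y1,x0:x1,::-1]; k=3 if n=="scene" else 2.7
    cv2.imwrite(f"pics/{n}1.png",cv2.resize(im,None,fx=k,fy=k,interpolation=cv2.INTER_CUBIC))
    I=c["image"].astype(int)
    r=(I[...,0]>150)&(I[...,1]<70)&(I[...,2]<70)
    b=(I[...,2]>150)&(I[...,0]<90)
    print(n,"red",blob(r),"blue",blob(b,50))
E
```

```text
scene red [([390, 43, 4, 1, 4], [391.5, 43.0]), ([399, 44, 8, 2, 8], [402.5, 44.12]), ([411, 45, 7, 2, 8], [414.12, 45.25]), ([237, 152, 2, 4, 5], [237.8, 153.6]), ([236, 157, 3, 3, 5], [237.2, 158.0]), ([233, 165, 5, 1, 5], [235.0, 165.0]), ([233, 174, 5, 1, 5], [235.0, 174.0]), ([241, 223, 5, 9, 34], [242.62, 226.94])] blue [([363, 108, 49, 81, 449], [385.4, 151.14]), ([353, 153, 41, 68, 373], [370.98, 188.62]), ([188, 200, 76, 55, 682], [225.22, 221.21]), ([194, 235, 54, 57, 460], [218.25, 269.01]), ([219, 371, 12, 13, 87], [225.4, 378.87])]
side red [([228, 163, 5, 9, 32], [230.28, 166.94])] blue [([206, 130, 70, 65, 928], [243.31, 164.43]), ([394, 248, 42, 67, 1573], [412.82, 283.45]), ([482, 297, 29, 26, 67], [496.4, 309.84]), ([380, 358, 39, 17, 312], [396.07, 366.81])]
```

View pics/scene1.png

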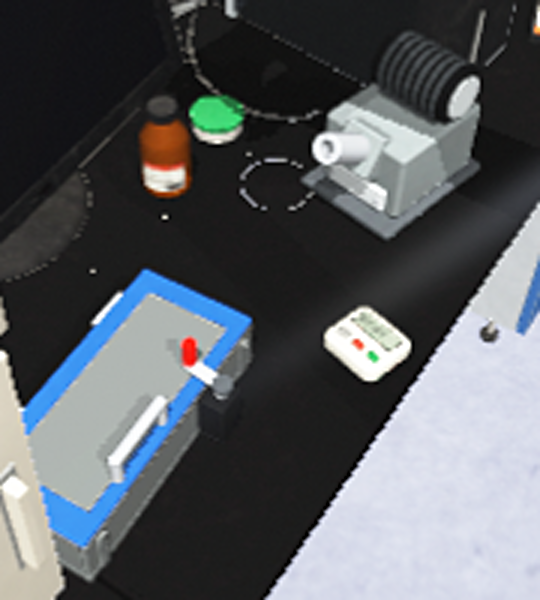

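View pics/side1.png

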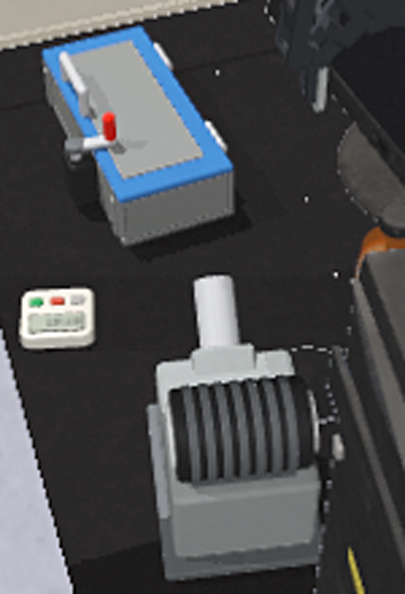

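```bash
python3 - <<'E'
from h import *
np.set_printoptions(precision=4,suppress=True)
cs=camera("scene"); cd=camera("side")
def S(u,v): return (u/3+180-.33,v/3+110-.33)
def D(u,v): return (u/2.7+190-.3,v/2.7+120-.3)
for z in [.06]:
  for n,p in dict(C_mx_my=(122,198),C_px_my=(235,172),C_mx_py=(44,50),C_px_py=(143,28)).items(): print(n,"side",plane(ray(cd,D(*p)),z))
  for n,p in dict(C_mx_my=(250,322),C_px_my=(147,270),C_mx_py=(85,543)).items(): print(n,"scene",plane(ray(cs,S(*p)),z))
print("knob",tri([ray(cs,(242.62,226.94)),ray(cd,(230.28,166.94))]))
print("pivot",tri([ray(cs,S(223,383)),ray(cd,D(72,146))]))
print("bar",tri([ray(cs,S(140,432)),ray(cd,D(73,80))]))
print("mouth",plane(ray(cs,S(325,148)),.115), plane(ray(cd,D(212,282)),.115))
E
```

```text
C_mx_my side [0.4902 0.1416 0.06  ]
C_px_my side [0.5962 0.1401 0.06  ]
C_mx_py side [0.4745 0.3844 0.06  ]
C_px_py side [0.583  0.3867 0.06  ]
C_mx_my scene [0.4872 0.1479 0.06  ]
C_px_my scene [0.5958 0.1509 0.06  ]
C_mx_py scene [0.4731 0.3848 0.06  ]
knob (array([0.5013, 0.2154, 0.0806]), [np.float64(0.0008645860178313783), np.float64(0.0008645860178313083)])
pivot (array([0.4656, 0.2173, 0.0676]), [np.float64(0.0016828598236045837), np.float64(0.0016828598236044718)])
bar (array([0.4873, 0.2978, 0.0805]), [np.float64(0.001246299733460016), np.float64(0.0012462997334599353)])
mouth [ 0.5196 -0.0234  0.115 ] [ 0.5162 -0.026   0.115 ]
```

Call:
{"method": "arm_command", "body": {
  "steps": [
    [[0,-0.12,-0.27],[0,0,0],1],
    [[0,-0.12,-0.27],[0,0,0],1],
    [[0,-0.12,-0.27],[0,0,0],1],
    [[0,-0.12,-0.27],[0,0,0],1],
    [[0,-0.12,-0.27],[0,0,0],1],
    [[0,-0.12,-0.27],[0,0,0],1],
    [[0,-0.12,-0.27],[0,0,0],1]
  ]
}}

```text
time: 1.23
eef_pos: [0.5302, 0.2698, 0.4048]
orientation: [[0.0, 1.0, 0.0], [-0.0, 0.0, -1.0], [-1.0, 0.0, 0.0]]
force: [0.4, 0.1, -0.7]
gripper_width: 1.003
```

```bash
python3 - <<'E'
from h import *
s=sense();p=pose(); c=camera("wrist"); print(s["time"],p,s["joint_pos"],s["force"])
cv2.imwrite("pics/w1.png",c["image"][:,:,::-1])
np.savez("w1.npz",p=p[0],R=p[1])
E
```

```text
1.225 (array([0.53017169, 0.26975027, 0.40475685]), array([[ 2.67595916e-04,  9.99999961e-01,  8.45675913e-05],
       [-3.09487952e-04,  8.46504080e-05, -9.99999949e-01],
       [-9.99999916e-01,  2.67569730e-04,  3.09510592e-04]])) [ 1.60584189e+01  6.74927430e+00  9.75713006e+01 -2.19650212e-02
  7.56695973e+01  1.60590060e+01] [ 0.35786367  0.09772189 -0.73102521]
```

View pics/w1.png

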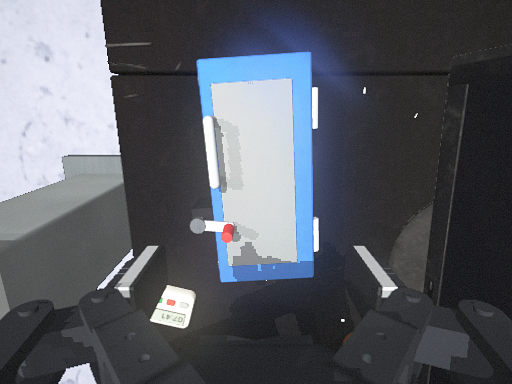

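```bash
cat > case.py <<'E'
from h import *
np.set_printoptions(precision=4,suppress=True)
E
python3 - <<'E'
from case import *
z=np.load("w1.npz");P=(z["p"],z["R"]); c=camera("wrist"); I=c["image"].astype(int)
m=((I[...,2]>110)&(I[...,2]-I[...,0]>70)).astype(np.uint8)
cn=max(cv2.findContours(m,cv2.RETR_EXTERNAL,cv2.CHAIN_APPROX_NONE)[0],key=cv2.contourArea)
h=cv2.convexHull(cn)[:,0]
pts=np.array([plane(ray(c,q,P),.06)[:2] for q in h])
r=cv2.minAreaRect((pts*1000).astype(np.float32)); print(r, cv2.boxPoints(r))
for q in cv2.approxPolyDP(cv2.convexHull(cn),6,True)[:,0]: print(q,plane(ray(c,q,P),.06))
r_=(I[...,0]>150)&(I[...,1]<60)&(I[...,2]<60)
print(blob(r_[:260] ))
print("pivot",plane(ray(c,(197.5,226),P),.0695)); 
for q in [(209,120),(211.5,152),(214.5,184)]: print("bar",plane(ray(c,q,P),.086))
print("knobtop",plane(ray(c,(228.5,233),P),.093))
cs=camera("scene")
print("knob tri",tri([ray(c,(228.4,231.5),P),ray(cs,(242.6,226.9)),ray(camera("side"),(230.28,166.94))]))
E
```

```text
((537.001953125, 268.8800048828125), (111.72999572753906, 245.00213623046875), 3.844965696334839) [[473.0482 387.3592]
 [489.4772 142.9085]
 [600.9557 150.4008]
 [584.5267 394.8515]]
[309  51] [0.5827 0.3936 0.06  ]
[313 275] [0.5996 0.1521 0.06  ]
[221 281] [0.4906 0.144  0.06  ]
[196  60] [0.4742 0.3856 0.06  ]
[]
pivot [0.4683 0.2179 0.0695]
bar [0.4881 0.3305 0.086 ]
bar [0.4892 0.3007 0.086 ]
bar [0.4909 0.2691 0.086 ]
knobtop [0.5041 0.2196 0.093 ]
knob tri (array([0.5019, 0.2156, 0.0802]), [np.float64(0.0009487692032699406), np.float64(0.0006850037863342102), np.float64(0.0013617632184502058)])
```

Call:
{"method": "arm_command", "body": {
  "steps": [
    [[0.03,-0.028,0.052],[0,0,0],0],
    [[0.08,-0.028,0.052],[0,0,0],0],
    [[0.12,-0.028,0.052],[0,0,0],0],
    [[0.14,-0.028,0.052],[0,0,0],0],
    [[0.155,-0.028,0.052],[0,0,0],0],
    [[0.155,-0.028,0.052],[0,0,0],0]
  ],
  "squeeze": 20
}}

```text
time: 2.17
eef_pos: [0.502, 0.2175, 0.2489]
orientation: [[-0.002, 1.0, -0.001], [-0.0, -0.001, -1.0], [-1.0, -0.002, 0.0]]
force: [0.7, 0.5, 1.2]
gripper_width: 0.497
```

```bash
python3 - <<'E'
from case import *
c=camera("wrist");cv2.imwrite("pics/w2.png",c["image"][:,:,::-1])
E
```

```text
(no output)
```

View pics/w2.png

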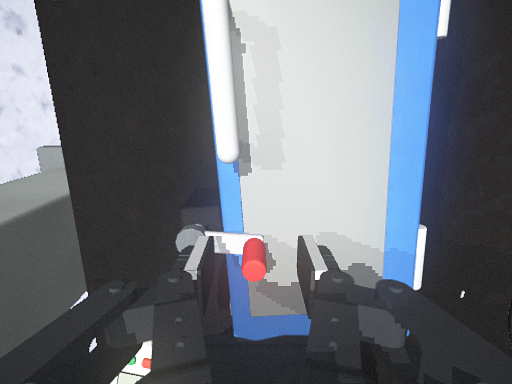

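Call:
{"method": "arm_command", "body": {
  "steps": [
    [[0,0,0],[0,0,0],-1],
    [[0,0,0],[0,0,0],-1],
    [[0,0,0],[0,0,0],-1],
    [[0,0,0],[0,0,0],-1],
    [[0,0,0],[0,0,0],-1],
    [[0,0,0],[0,0,0],-1],
    [[0,-0.002,0.013],[0,0,0],-1],
    [[0,-0.005,0.02],[0,0,0],-1],
    [[0,-0.009,0.025],[0,0,0],-1],
    [[0,-0.014,0.03],[0,0,0],-1],
    [[0,-0.02,0.033],[0,0,0],-1],
    [[0,-0.026,0.0355],[0,0,0],-1],
    [[0,-0.033,0.0365],[0,0,0],-1],
    [[0,-0.038,0.0365],[0,0,0],-1],
    [[0,-0.038,0.0365],[0,0,0],-1]
  ],
  "squeeze": 20
}}

```text
time: 4.1
eef_pos: [0.4659, 0.1805, 0.2512]
orientation: [[0.01, 1.0, 0.0], [-0.002, 0.0, -1.0], [-1.0, 0.01, 0.002]]
force: [12.4, -5.4, -5.0]
gripper_width: 0.125
```

```bash
python3 - <<'E'
from case import *
c=camera("wrist");cv2.imwrite("pics/w3.png",c["image"][:,:,::-1])
E
```

```text
(no output)
```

View pics/w3.png

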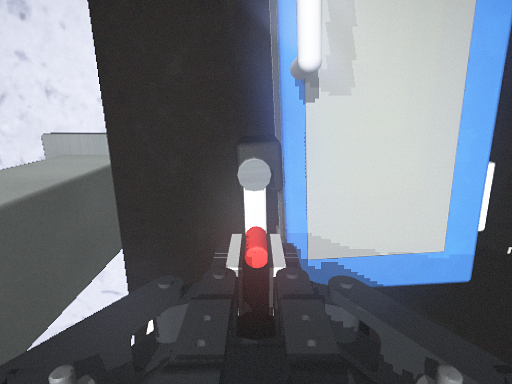

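Call:
{"method": "arm_command", "body": {
  "steps": [
    [[0,0.002,0],[0,0,0],0],
    [[0,0.002,0],[0,0,0],0],
    [[0,0.002,0],[0,0,0],0],
    [[-0.06,0.002,0],[0,0,0],0],
    [[-0.06,0.012,-0.06],[-2,0,0],0],
    [[-0.06,0.024,-0.119],[-3.8,0,0],0],
    [[-0.03,0.024,-0.119],[-3.8,0,0],0],
    [[-0.03,0.024,-0.119],[-3.8,0,0],0]
  ]
}}

```text
time: 5.15
eef_pos: [0.4866, 0.3007, 0.277]
orientation: [[-0.006, 0.998, 0.068], [-0.002, 0.068, -0.998], [-1.0, -0.006, 0.002]]
force: [-0.9, -0.5, 0.1]
gripper_width: 0.499
```

```bash
python3 - <<'E'
from case import *
P=pose();np.savez("w4.npz",p=P[0],R=P[1])
c=camera("wrist");cv2.imwrite("pics/w4.png",c["image"][:,:,::-1]); print(P)
c=camera("side");cv2.imwrite("pics/s4.png",cv2.resize(c["image"][90:240,150:350,::-1],None,fx=3,fy=3))
g=P[0]+P[1]@np.array([.1547,0,0]);print(g)
E
```

```text
(array([0.4866, 0.3007, 0.277 ]), array([[-0.0061,  0.9977,  0.0676],
       [-0.0023,  0.0676, -0.9977],
       [-1.    , -0.0062,  0.0019]]))
[0.4856 0.3003 0.1223]
```

View pics/w4.png

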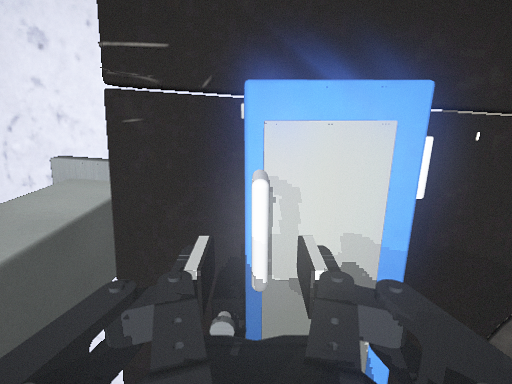

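View pics/s4.png

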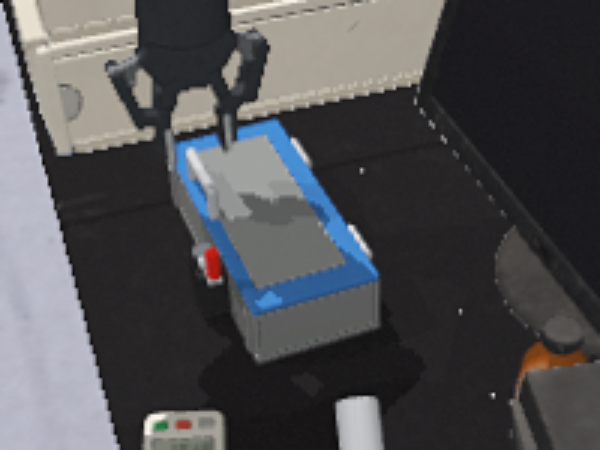

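Call:
{"method": "arm_command", "body": {
  "steps": [
    [[0.015,0.001,0],[0,0,0],0],
    [[0.028,0.001,0],[0,0,0],0],
    [[0.028,0.001,0],[0,0,0],-1],
    [[0.028,0.001,0],[0,0,0],-1],
    [[0.028,0.001,0],[0,0,0],-1],
    [[0.028,0.001,0],[0,0,0],-1],
    [[0.028,0.001,0],[0,0,0],-1],
    [[0.01,0.0085,0],[0,0,0],-1],
    [[-0.0055,0.019,0],[0,0,0],-1]
  ],
  "squeeze": 20
}}

```text
time: 6.38
eef_pos: [0.5065, 0.3017, 0.2863]
orientation: [[-0.005, 0.998, 0.067], [-0.002, 0.067, -0.998], [-1.0, -0.005, 0.001]]
force: [-7.0, -2.8, 1.5]
gripper_width: 0.105
```

```bash
python3 - <<'E'
from case import *
print(sense()["force"],sense()["gripper_width"])
c=camera("wrist");cv2.imwrite("pics/w5.png",c["image"][:,:,::-1])
E
```

```text
[-6.9626 -2.77    1.5168] 0.10514166546339435
```

View pics/w5.png

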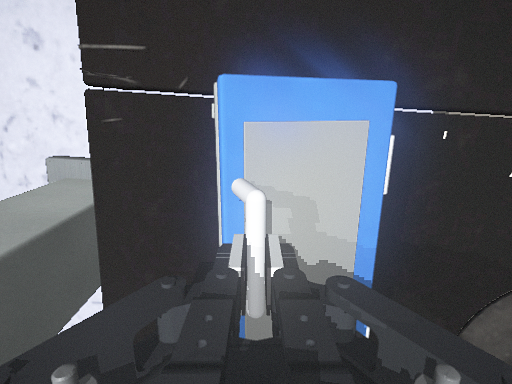

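Call:
{"method": "arm_command", "body": {
  "steps": [
    [[-0.007,0.006,0],[0,0,0],-1],
    [[-0.014,0.013,0],[0,0,0],-1],
    [[-0.0255,0.028,0],[0,0,0],-1],
    [[-0.034,0.045,0],[0,0,0],-1],
    [[-0.0395,0.0635,0],[0,0,0],-1],
    [[-0.042,0.0825,0],[0,0,0],-1],
    [[-0.041,0.1015,0],[0,0,0],-1],
    [[-0.0365,0.12,0],[0,0,0],-1],
    [[-0.0365,0.12,0],[0,0,0],-1]
  ]
}}

```text
time: 7.55
eef_pos: [0.6288, 0.3096, 0.3248]
orientation: [[0.007, 0.998, 0.066], [0.001, 0.066, -0.998], [-1.0, 0.007, -0.001]]
force: [1.7, 0.1, 5.0]
gripper_width: 0.103
```

```bash
python3 - <<'E'
from case import *
print(sense()["force"],sense()["gripper_width"])
c=camera("wrist");cv2.imwrite("pics/w6.png",c["image"][:,:,::-1])
c=camera("side");cv2.imwrite("pics/s6.png",cv2.resize(c["image"][90:240,150:350,::-1],None,fx=3,fy=3))
E
```

```text
[1.7108 0.1066 5.0024] 0.10332877637038416
```

View pics/s6.png

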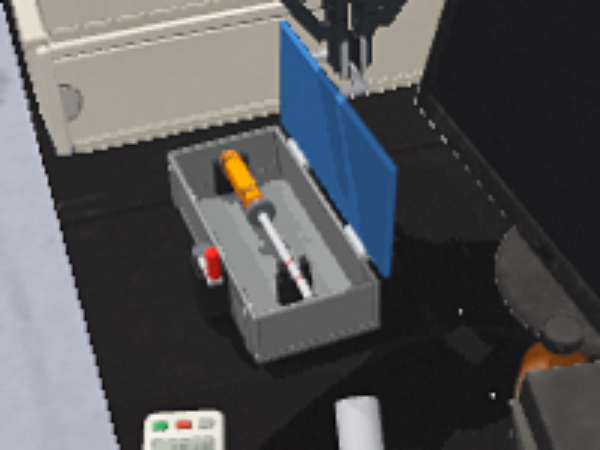

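View pics/w6.png

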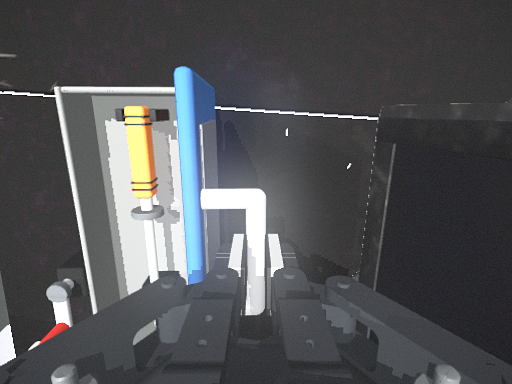

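Call:
{"method": "arm_command", "body": {
  "steps": [
    [[0.0035,0.009,0],[0,0,0],-1],
    [[0.0075,0.0175,0],[0,0,0],-1],
    [[0.0075,0.0175,0],[0,0,0],-0.5],
    [[0.0075,0.0175,0],[0,0,0],-0.5],
    [[-0.05,0.0195,0],[0,0,0],-0.5],
    [[-0.09,0.0175,0],[0,0,0],-0.5],
    [[-0.11,-0.03,0],[0,0,0],0],
    [[-0.11,-0.08,0],[0,0,0],1],
    [[-0.11,-0.1,0],[0,0,0],1],
    [[-0.11,-0.1,0],[0,0,0],1],
    [[-0.11,-0.1,0],[0,0,0],1]
  ]
}}

```text
time: 9.02
eef_pos: [0.5273, 0.3031, 0.4315]
orientation: [[-0.0, 0.998, 0.066], [-0.0, 0.066, -0.998], [-1.0, -0.0, 0.0]]
force: [-0.6, -0.9, 0.3]
gripper_width: 0.997
```

```bash
python3 - <<'E'
from case import *
P=pose();np.savez("w7.npz",p=P[0],R=P[1]); print(P,sense()["time"],sense()["force"])
c=camera("wrist");cv2.imwrite("pics/w7.png",c["image"][:,:,::-1])
c=camera("side");cv2.imwrite("pics/s7r.png",c["image"][:,:,::-1]);cv2.imwrite("pics/s7.png",cv2.resize(c["image"][90:240,150:350,::-1],None,fx=3,fy=3))
E
```

```text
(array([0.5273, 0.3031, 0.4315]), array([[-0.0001,  0.9978,  0.0663],
       [-0.    ,  0.0663, -0.9978],
       [-1.    , -0.0001,  0.    ]])) 9.025 [-0.5749 -0.9381  0.2775]
```

View pics/s7.png

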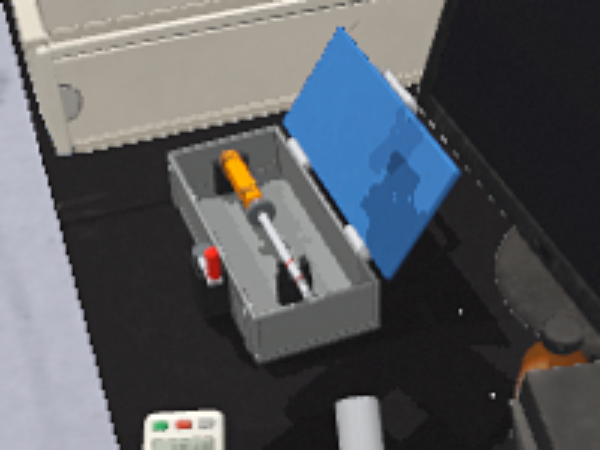

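View pics/w7.png

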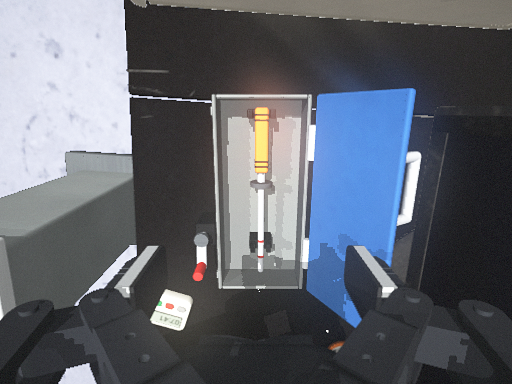

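```bash
python3 - <<'E'
from case import *
z=np.load("w7.npz");P=(z["p"],z["R"]); c=camera("wrist"); I=cv2.imread("pics/w7.png")[:,:,::-1].astype(int)
m=((I[...,0]>170)&(I[...,1]>90)&(I[...,2]<90)&(I[...,0]-I[...,2]>110)); m[330:]=0
b=blob(m,20);print(b)
cn=max(cv2.findContours(m.astype(np.uint8),0,1)[0],key=cv2.contourArea)
pts=np.array([plane(ray(c,q,P),.047)[:2] for q in cn[:,0].astype(float)])*1000
print(cv2.minAreaRect(pts.astype(np.float32)), pts.min(0),pts.max(0))
# lid inner? case rim corners
for q in [(213,96),(310,95),(219,288),(302,287)]: print(q,plane(ray(c,q,P),.052))
print("collar",plane(ray(c,(261.5,185),P),.038),"tip",plane(ray(c,(261,271),P),.038))
# lid far edge at z
for q in [(317,94),(414,89)]: print("lid",q,plane(ray(c,q,P),.052),plane(ray(c,q,P),.11))
im=cv2.imread("pics/wrist0.png"); cv2.imwrite("pics/w0t.png",cv2.resize(im[180:320,60:200],None,fx=4,fy=4,interpolation=cv2.INTER_CUBIC))
im=cv2.imread("pics/scene0.png"); cv2.imwrite("pics/sc0t.png",cv2.resize(im[110:200,270:350],None,fx=6,fy=6,interpolation=cv2.INTER_CUBIC))
im=cv2.imread("pics/side0.png"); cv2.imwrite("pics/sd0t.png",cv2.resize(im[210:340,230:330],None,fx=5,fy=4.5,interpolation=cv2.INTER_CUBIC))
E
```

```text
[]
((455.01654052734375, 153.74021911621094), (0.0, 0.0), 0.0) [455.0165 153.7402] [455.0165 153.7402]
(213, 96) [0.476  0.3845 0.052 ]
(310, 95) [0.583  0.3927 0.052 ]
(219, 288) [0.4906 0.1426 0.052 ]
(302, 287) [0.6006 0.1514 0.052 ]
collar [0.5374 0.2836 0.038 ] tip [0.5454 0.1634 0.038 ]
lid (317, 94) [0.5906 0.3942 0.052 ] [0.5794 0.3906 0.11  ]
lid (414, 89) [0.6958 0.406  0.052 ] [0.6673 0.4005 0.11  ]
```

View pics/w0t.png

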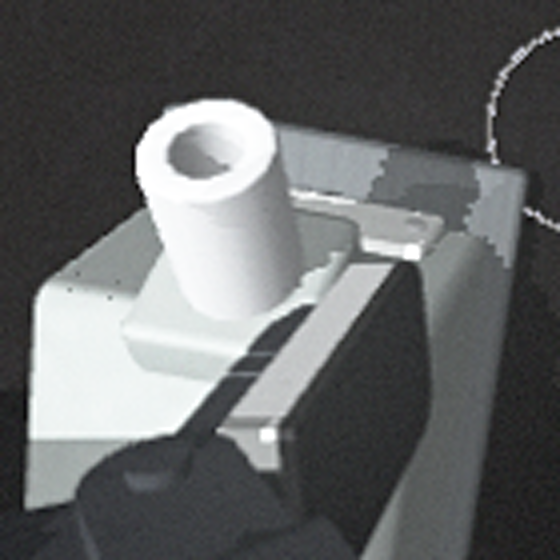

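View pics/sc0t.png

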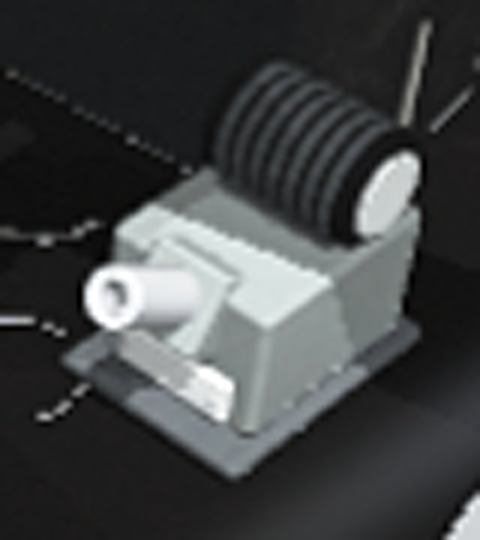

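View pics/sd0t.png

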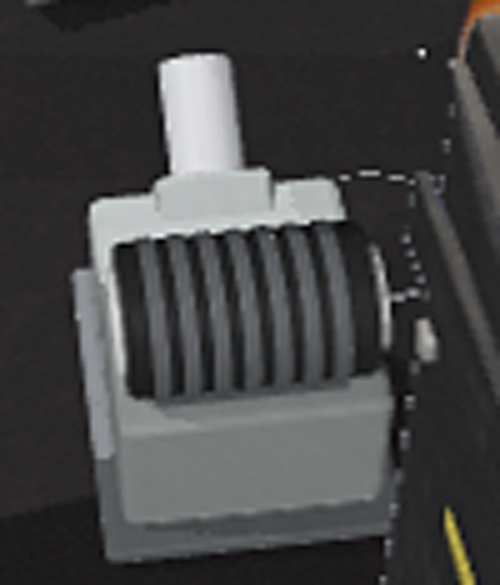

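```bash
cat > tube.py <<'E'
from case import *
from scipy.optimize import brentq
P0=(np.array([.649774,.0000417,.40359]),np.array([[-1.879e-3,1,-3.8e-5],[3.497e-4,-3.73e-5,-1],[-1,-1.879e-3,-3.5e-4]]))
cw,cs,cd=camera("wrist"),camera("scene"),camera("side")
o=lambda k,x0,y0,p,ky=None:((p[0]+.5)/k+x0-.5,(p[1]+.5)/(ky or k)+y0-.5)
M=[ray(cw,o(4,60,180,(208,154)),P0),ray(cs,o(6,270,110,(112,298))),ray(cd,o(5,230,210,(195,62),4.5))]
B=[ray(cw,o(4,60,180,(243,287)),P0),ray(cs,o(6,270,110,(195,297))),ray(cd,o(5,230,210,(205,170),4.5))]
print("mouth",tri(M)); print("mouth ws",tri(M[:2]))
for i in range(3): print(plane(M[i],.115))
N=[np.cross(a[1],b[1]) for a,b in zip(M,B)]
N=[n/np.linalg.norm(n) for n in N]
for n in N:
    f=lambda s:n@np.array([np.cos(s)*np.cos(np.radians(32)),np.sin(s)*np.cos(np.radians(32)),np.sin(np.radians(32))])
    ss=np.radians(np.arange(30,151,1)); v=[f(s) for s in ss]
    print([round(np.degrees(brentq(f,ss[i],ss[i+1])),2) for i in range(len(ss)-1) if v[i]*v[i+1]<0])
for i,j in [(0,1),(0,2),(1,2)]:
    t=np.cross(N[i],N[j]); t/=np.linalg.norm(t); t*=np.sign(t[2]); print("axis",i,j,t,np.degrees(np.arcsin(t[2])),np.degrees(np.arctan2(t[1],t[0])))
E
python3 tube.py; python3 -c "
import cv2
I=cv2.imread('pics/w7.png');print(I[140,255:270].tolist())"
```

```text
mouth (array([ 0.5184, -0.0244,  0.1146]), [np.float64(0.0011026021188209748), np.float64(0.0009357357295438345), np.float64(0.0008000587694170627)])
mouth ws (array([ 0.5188, -0.0249,  0.114 ]), [np.float64(0.0008824405047225297), np.float64(0.0008824405047224192)])
[ 0.5187 -0.0254  0.115 ]
[ 0.5185 -0.0229  0.115 ]
[ 0.5177 -0.0243  0.115 ]
[np.float64(76.57)]
[np.float64(78.53)]
[np.float64(76.08)]
axis 0 1 [0.1905 0.8328 0.5197] 31.312991875746917 77.11787994967945
axis 0 2 [0.2022 0.8183 0.538 ] 32.54584558115713 76.11890990087629
axis 1 2 [0.2081 0.8339 0.5112] 30.745633030371916 75.9894618783552
[[101, 196, 255], [123, 231, 255], [131, 239, 255], [136, 240, 255], [133, 237, 255], [133, 238, 255], [134, 238, 255], [135, 236, 255], [132, 234, 255], [133, 236, 255], [132, 233, 255], [128, 226, 255], [116, 195, 255], [111, 130, 180], [153, 159, 181]]
```

```bash
python3 - <<'E'
from case import *
z=np.load("w7.npz");P=(z["p"],z["R"]); c=camera("wrist"); I=cv2.imread("pics/w7.png")[:,:,::-1].astype(int)
m=((I[...,0]>170)&(I[...,0]-I[...,2]>90)&(I[...,1]>100)); m[220:]=0;m[:,:240]=0;m[:,290:]=0
m=cv2.morphologyEx(m.astype(np.uint8),cv2.MORPH_CLOSE,np.ones((5,5)))
print(blob(m,20))
cn=max(cv2.findContours(m,0,1)[0],key=cv2.contourArea)
pts=np.array([plane(ray(c,q,P),.047)[:2] for q in cn[:,0].astype(float)])*1000
print(cv2.minAreaRect(pts.astype(np.float32)))
c2=camera("side");cv2.imwrite("pics/s8.png",cv2.resize(c2["image"][90:240,150:350,::-1],None,fx=3,fy=3))
# predicted lid corner positions at 2.6 rad
o=np.array([.5353,.2688,0]);ex=np.array([.9977,.067,0]);ey=np.array([-.067,.9977,0]);ez=np.array([0,0,1])
H=o+.058*ex+.052*ez
for y in(-.123,.123):
    X=H+y*ey+.112*(-np.cos(2.6)*ex+np.sin(2.6)*ez); print("pred lid far corner side px",proj(c2,X), "crop",(proj(c2,X)-[150,90])*3)
E
```

```text
[([255, 107, 14, 66, 880], [261.22, 139.0])]
((533.1602172851562, 339.1900329589844), (15.12285327911377, 74.90113067626953), 3.7892606258392334)
pred lid far corner side px [[313.2656 154.8716]] crop [[489.7969 194.6148]]
pred lid far corner side px [[272.9393 106.2663]] crop [[368.818   48.7988]]
```

View pics/s8.png

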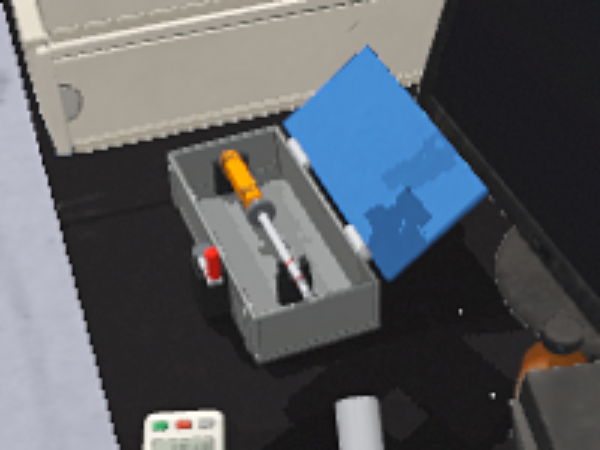

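```bash
python3 - <<'E'
from case import *
c=camera("side")
for q in [(173,141),(230,131),(290,119)]: print(plane(ray(c,q),0))
E
```

```text
[0.388  0.4898 0.    ]
[0.5665 0.4796 0.    ]
[0.7671 0.4783 0.    ]
```

Call:
{"method": "arm_command", "body": {
  "steps": [
    [[0.03,0.0083,-0.0356],[0,0,0],0],
    [[0.08,0.0083,-0.0356],[0,0,0],0],
    [[0.13,0.0083,-0.0356],[0,0,0],0],
    [[0.17,0.0083,-0.0356],[0,0,0],0],
    [[0.17,0.0083,-0.0356],[0,0,0],0]
  ]
}}

```text
time: 10.1
eef_pos: [0.5315, 0.3385, 0.2578]
orientation: [[-0.007, 0.998, 0.066], [-0.003, 0.066, -0.998], [-1.0, -0.008, 0.003]]
force: [0.0, 0.3, -0.3]
gripper_width: 0.494
```

```bash
python3 - <<'E'
from case import *
P=pose();print(P)
c=camera("wrist");cv2.imwrite("pics/w9.png",c["image"][:,:,::-1])
E
```

```text
(array([0.5315, 0.3385, 0.2578]), array([[-0.0075,  0.9978,  0.0662],
       [-0.003 ,  0.0662, -0.9978],
       [-1.    , -0.0076,  0.0025]]))
```

View pics/w9.png

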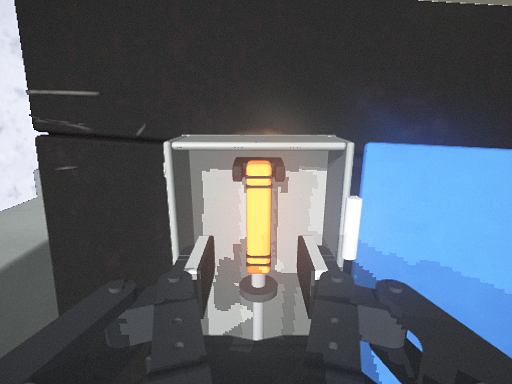

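Call:
{"method": "arm_command", "body": {
  "steps": [
    [[0.03,0.0015,0],[0,0,0],0],
    [[0.055,0.0015,0],[0,0,0],0],
    [[0.066,0.0015,0],[0,0,0],0],
    [[0.066,0.0015,0],[0,0,0],-0.2],
    [[0.066,0.0015,0],[0,0,0],-1],
    [[0.066,0.0015,0],[0,0,0],-1],
    [[0.066,0.0015,0],[0,0,0],-1],
    [[0.066,0.0015,0],[0,0,0],-1],
    [[0.066,0.0015,0],[0,0,0],-1]
  ],
  "squeeze": 60
}}

```text
time: 11.28
eef_pos: [0.5342, 0.3396, 0.1978]
orientation: [[-0.001, 0.998, 0.066], [0.0, 0.066, -0.998], [-1.0, -0.001, -0.0]]
force: [-7.4, -1.3, 7.3]
gripper_width: 0.172
```

```bash
python3 - <<'E'
from case import *
P=pose();print(P)
c=camera("wrist");cv2.imwrite("pics/w10.png",c["image"][:,:,::-1])
E
```

```text
(array([0.5342, 0.3396, 0.1978]), array([[-0.0012,  0.9978,  0.0664],
       [ 0.    ,  0.0664, -0.9978],
       [-1.    , -0.0012, -0.0001]]))
```

View pics/w10.png

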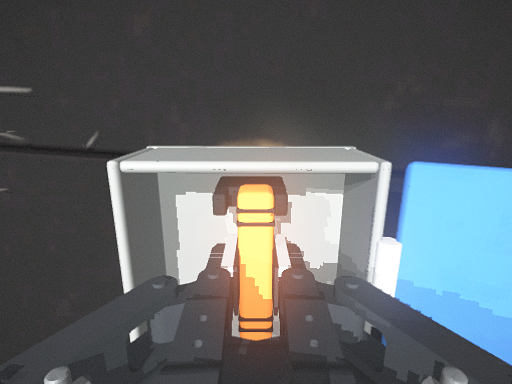

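Call:
{"method": "arm_command", "body": {
  "steps": [
    [[-0.015,0,0],[0,0,0],-1],
    [[-0.04,0,0],[0,0,0],-1],
    [[-0.08,0,0],[0,0,0],-1],
    [[-0.12,0,0],[0,0,0],-1],
    [[-0.16,0,0],[0,0,0],-1],
    [[-0.18,0,0],[0,0,0],-1],
    [[-0.18,0,0],[0,0,0],-1]
  ],
  "squeeze": 60
}}

```text
time: 12.2
eef_pos: [0.5347, 0.3394, 0.3779]
orientation: [[0.004, 0.998, 0.066], [0.002, 0.066, -0.998], [-1.0, 0.004, -0.001]]
force: [1.0, -0.9, -1.9]
gripper_width: 0.168
```

```bash
python3 - <<'E'
from case import *
s=sense();P=pose();print(s["time"],P,s["force"],s["gripper_width"],s["joint_pos"])
for n in["wrist","side","scene"]:
    c=camera(n);cv2.imwrite(f"pics/{n}11.png",c["image"][:,:,::-1])
    if n=="side": cv2.imwrite("pics/sdc11.png",cv2.resize(c["image"][40:200,180:360,::-1],None,fx=4,fy=3.7,interpolation=cv2.INTER_CUBIC))
    if n=="scene": cv2.imwrite("pics/scc11.png",cv2.resize(c["image"][120:280,140:320,::-1],None,fx=4,fy=3.7,interpolation=cv2.INTER_CUBIC))
E
```

```text
12.2 (array([0.5347, 0.3394, 0.3779]), array([[ 0.0039,  0.9978,  0.0662],
       [ 0.0016,  0.0662, -0.9978],
       [-1.    ,  0.004 , -0.0013]])) [ 0.9888 -0.8567 -1.8984] 0.16846111388996157 [22.1625 13.1717 93.1734  0.0003 73.4163 18.3654]
```

View pics/wrist11.png

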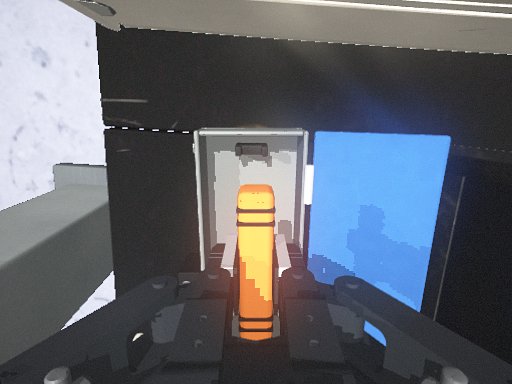

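View pics/sdc11.png

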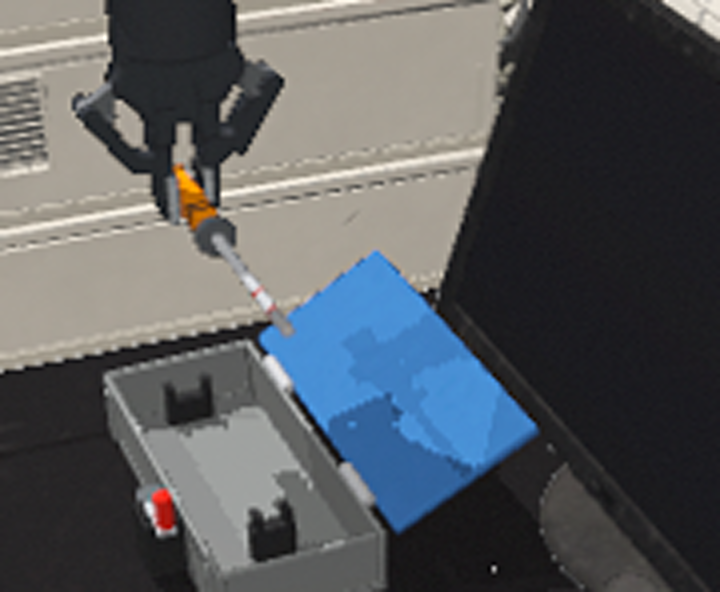

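View pics/scc11.png

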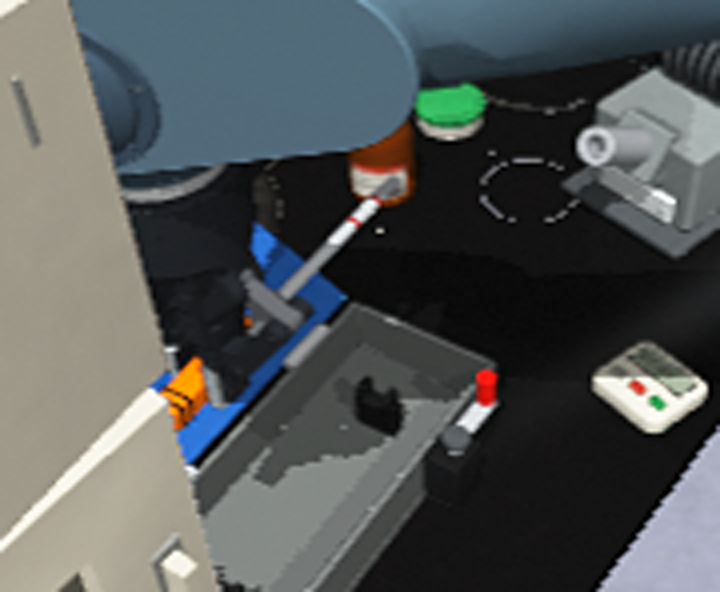

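```bash
cat > plan.py <<'E'
from case import *
from scipy.spatial.transform import Rotation as Ro
mouth=np.array([.5184,-.0244,.115]); az=np.radians(76.5); el=np.radians(32)
def target(az=az,el=el):
    a=np.array([np.cos(az)*np.cos(el),np.sin(az)*np.cos(el),np.sin(el)])
    z=-a; y=np.array([np.sin(az),-np.cos(az),0]); x=np.cross(y,z); return a,np.c_[x,y,z]
def rel(Pc,p,R):
    return Pc[1].T@(p-Pc[0]), Ro.from_matrix(Pc[1].T@R).as_rotvec(degrees=True)
E
python3 - <<'E'
from plan import *
P=pose();cs=camera("scene");cd=camera("side")
d=lambda p:((p[0]+.5)/4+180-.5,(p[1]+.5)/3.7+40-.5)
s=lambda p:((p[0]+.5)/4+140-.5,(p[1]+.5)/3.7+120-.5)
for n,a,b in [("tip",(291,331),(398,183)),("collar",(217,238),(280,299))]:
    X,e=tri([ray(cd,d(a)),ray(cs,s(b))]); print(n,X,e,"tool",P[1].T@(X-P[0]))
a,R=target(); print(a);print(R)
g=mouth+a*(.176+.04); p=g-R[:,0]*.1547; print("pre TCP",p,rel(P,p,R))
E
```

```text
tip [0.5454 0.1655 0.2142] [np.float64(0.0018142909251043426), np.float64(0.001814290925104349)] tool [0.1594 0.0005 0.1737]
collar [0.5365 0.2792 0.2172] [np.float64(2.1455457387151642e-05), np.float64(2.1455457387266998e-05)] tool [ 0.1563 -0.0009  0.0597]
[0.198  0.8246 0.5299]
[[ 0.1237  0.9724 -0.198 ]
 [ 0.5153 -0.2334 -0.8246]
 [-0.848   0.     -0.5299]]
pre TCP [0.542  0.074  0.3607] (array([ 0.0131, -0.0094,  0.2649]), array([16.7904, 31.8485,  5.0113]))
```

```bash
python3 - <<'E'
from plan import *
c=camera("side");w=camera("scene")
for q in [(314,262),(306,300),(320,345)]: print(plane(ray(c,q),0))
for q in [(217,37),(357,95)]: print("sc",plane(ray(w,q),0))
g=np.array([0.159,0,0]);P=pose()
a,R=target()
gg=mouth+a*(.176+.04); p=gg-R@g; print(p,rel(P,p,R))
E
```

```text
[ 0.6082 -0.068   0.    ]
[ 0.5539 -0.1511  0.    ]
[ 0.5407 -0.2509  0.    ]
sc [ 1.3297 -0.708   0.    ]
sc [ 0.5465 -0.6067  0.    ]
[0.5415 0.0718 0.3643] (array([ 0.01  , -0.0104,  0.2673]), array([16.8086, 31.8226,  4.963 ]))
```

View pics/scene11.png

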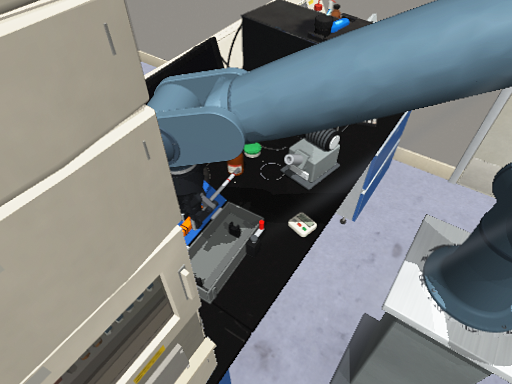

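Call:
{"method": "arm_command", "body": {
  "steps": [
    [[0,-0.001,0.03],[2.8,5.3,0.8],-1],
    [[0,-0.003,0.07],[5.6,10.6,1.65],-1],
    [[0,-0.005,0.12],[8.4,15.9,2.5],-1],
    [[0,-0.007,0.17],[11.2,21.2,3.3],-1],
    [[0,-0.009,0.22],[14,26.5,4.15],-1],
    [[0.005,-0.01,0.255],[16.8,31.8,4.95],-1],
    [[0.01,-0.0105,0.267],[16.8,31.8,4.95],-1],
    [[0.01,-0.0105,0.267],[16.8,31.8,4.95],-1],
    [[0.01,-0.0105,0.267],[16.8,31.8,4.95],-1]
  ]
}}

```text
time: 13.68
eef_pos: [0.5416, 0.0732, 0.3657]
orientation: [[0.124, 0.973, -0.195], [0.516, -0.231, -0.825], [-0.848, 0.002, -0.531]]
force: [0.1, 0.1, -1.6]
gripper_width: 0.175
```

```bash
python3 - <<'E'
from plan import *
s=sense();P=pose();print(s["time"],P,s["force"],s["gripper_width"],s["joint_pos"])
for n in["wrist","side","scene"]:
    c=camera(n);cv2.imwrite(f"pics/{n}12.png",c["image"][:,:,::-1])
    if n=="side": cv2.imwrite("pics/sdc12.png",cv2.resize(c["image"][110:270,190:370,::-1],None,fx=4,fy=3.7,interpolation=cv2.INTER_CUBIC))
    if n=="scene": cv2.imwrite("pics/scc12.png",cv2.resize(c["image"][80:240,190:370,::-1],None,fx=4,fy=3.7,interpolation=cv2.INTER_CUBIC))
a,R=target()
print(rel(P,mouth+a*.216-R@np.array([.159,0,0]),R))
E
```

```text
13.675 (array([0.5416, 0.0732, 0.3657]), array([[ 0.1244,  0.9728, -0.1952],
       [ 0.5158, -0.2315, -0.8249],
       [-0.8477,  0.0019, -0.5305]])) [ 0.0711  0.0977 -1.5735] 0.1752931440864096 [ -8.812    1.3231 108.9299  34.1298  70.4523  -7.3892]
(array([0.0004, 0.0003, 0.0019]), array([ 0.1554, -0.0424, -0.0295]))
```

View pics/wrist12.png

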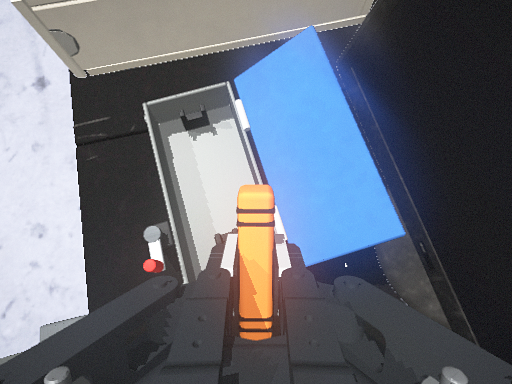

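View pics/sdc12.png

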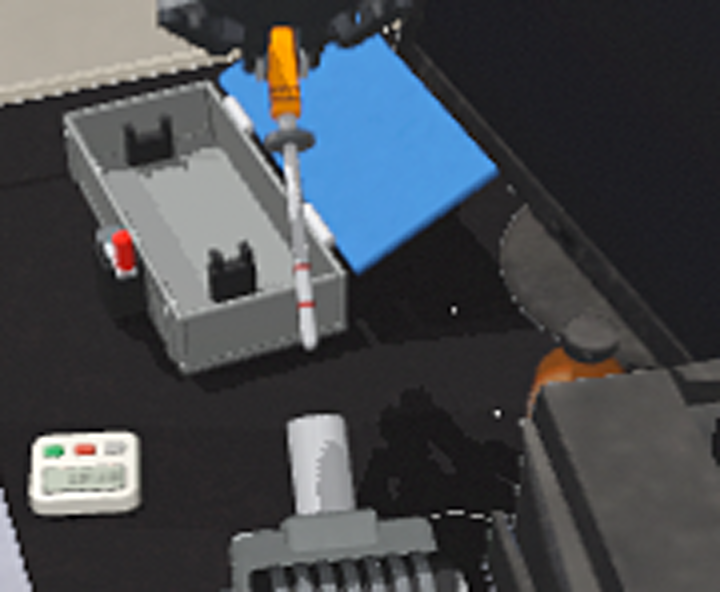

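View pics/scc12.png

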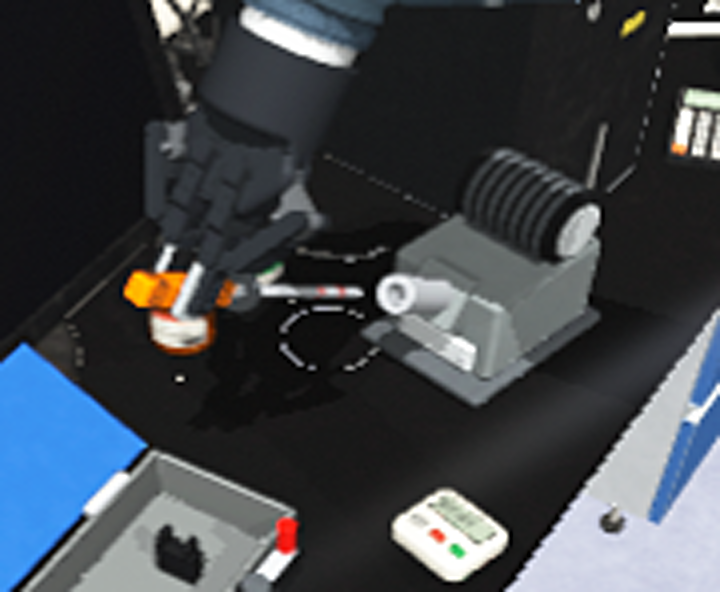

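```bash
python3 - <<'E'
from plan import *
P=pose();cs=camera("scene");cd=camera("side")
d=lambda p:((p[0]+.5)/4+190-.5,(p[1]+.5)/3.7+110-.5)
s=lambda p:((p[0]+.5)/4+190-.5,(p[1]+.5)/3.7+80-.5)
a,R=target();T={}
for n,p,q in [("tip",(309.5,346),(361,294)),("rodbase",(290.5,150),(262,289)),("mouth",(318,422),(398,294))]:
    X,e=tri([ray(cd,d(p)),ray(cs,s(q))]); T[n]=X; v=X-mouth; print(n,X,np.round(e,4),"tool",P[1].T@(X-P[0]),"tube coords (tool-like x,y,along)",R.T@v)
v=T["rodbase"]-T["tip"]; v/=np.linalg.norm(v); print(v,np.degrees(np.arcsin(v[2])),np.degrees(np.arctan2(v[1],v[0])))
# 2D: predicted axis px vs
for k in [0,.05,.1]:
    X=mouth-a*k; print("tube axis px crop", (proj(cd,X)[0]-[190,110]+.5)*[4,3.7]-.5,(proj(cs,X)[0]-[190,80]+.5)*[4,3.7]-.5)
E
```

```text
tip [0.5263 0.0107 0.137 ] [0.0003 0.0003] tool [ 0.1598 -0.0009  0.176 ] tube coords (tool-like x,y,along) [ 0.0004 -0.0005 -0.0421]
rodbase [0.5459 0.1014 0.2014] [0.0025 0.0025] tool [ 0.1545 -0.0027  0.0632] tube coords (tool-like x,y,along) [-0.0051 -0.0026 -0.155 ]
mouth [ 0.5178 -0.0254  0.1146] [0.0007 0.0007] tool [ 0.1592 -0.0009  0.2193] tube coords (tool-like x,y,along) [-0.0002 -0.0003  0.0011]
[0.1732 0.8031 0.5701] 34.754897798401345 77.83040117103012
tube axis px crop [317.3391 420.6497] [395.7791 293.5201]
tube axis px crop [326.1584 511.4016] [434.8367 294.0984]
tube axis px crop [335.1684 604.4184] [471.0625 294.6295]
```

Call:
{"method": "arm_command", "body": {
  "steps": [
    [[0,0,0.02],[0,0,0],-1],
    [[0,0,0.04],[0,0,0],-1],
    [[0,0,0.055],[0,0,0],-1],
    [[0,0,0.07],[0,0,0],-1],
    [[0,0,0.07],[0,0,0],-1]
  ]
}}

```text
time: 14.55
eef_pos: [0.5276, 0.0139, 0.3279]
orientation: [[0.125, 0.972, -0.198], [0.516, -0.234, -0.824], [-0.847, 0.001, -0.531]]
force: [0.5, 0.3, -0.8]
gripper_width: 0.174
```

```bash
cat > look.py <<'E'
from plan import *
import sys
t=sys.argv[1]
s=sense();P=pose();print(s["time"],P[0],s["force"],s["wrist_torque"],s["gripper_width"])
a,R=target(); print("rel final (collar 57mm)",rel(P,mouth+a*.056-R@np.array([.159,0,0]),R))
A=camera("side")["image"][150:290,220:330,::-1];B=camera("scene")["image"][110:210,230:350,::-1]
A=cv2.resize(A,(400,500),interpolation=cv2.INTER_CUBIC);B=cv2.resize(B,(400,334),interpolation=cv2.INTER_CUBIC)
C=np.zeros((500,800,3),np.uint8);C[:,:400]=A;C[:334,400:]=B;cv2.imwrite(f"pics/l{t}.png",C)
E
python3 look.py 13
```

```text
14.55 [0.5276 0.0139 0.3279] [ 0.4865  0.2529 -0.8066] [-0.2863  0.0925 -0.0203] 0.17353956718201693
rel final (collar 57mm) (array([0.0006, 0.    , 0.0902]), array([-0.0221, -0.0694, -0.0652]))
```

View pics/l13.png

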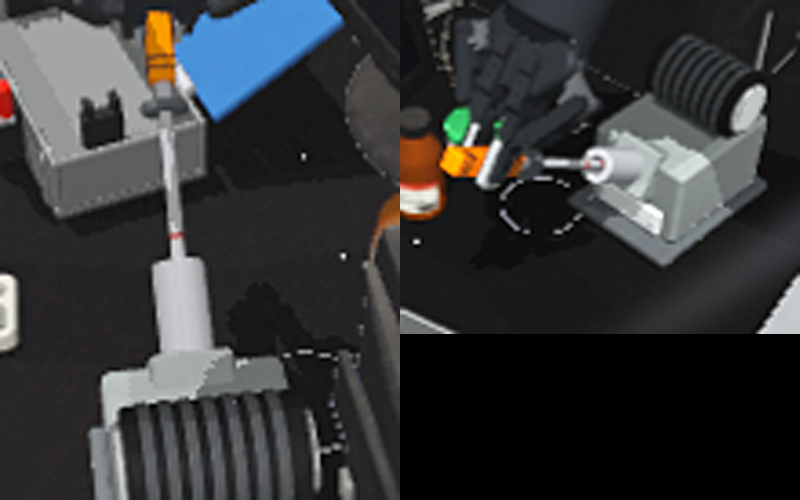

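Side view: the tip has gone into the mouth centre and the second ring is just outside it. The force is negligible. I'll keep pushing in.

Call:
{"method": "arm_command", "body": {
  "steps": [
    [[0,0,0.015],[0,0,0],-1],
    [[0,0,0.03],[0,0,0],-1],
    [[0,0,0.045],[0,0,0],-1],
    [[0,0,0.06],[0,0,0],-1],
    [[0,0,0.07],[0,0,0],-1],
    [[0,0,0.078],[0,0,0],-1],
    [[0,0,0.078],[0,0,0],-1]
  ]
}}

```text
time: 15.52
eef_pos: [0.5124, -0.0502, 0.2868]
orientation: [[0.125, 0.972, -0.197], [0.516, -0.234, -0.824], [-0.847, 0.001, -0.531]]
force: [0.0, -0.9, -1.1]
gripper_width: 0.171
```

```bash
python3 look.py 14
```

```text
15.525 [ 0.5124 -0.0502  0.2868] [ 0.0069 -0.9277 -1.0754] [-0.3077  0.1233  0.0047] 0.17063154543602432
rel final (collar 57mm) (array([ 0.0007, -0.0002,  0.0126]), array([ 0.0263, -0.0739, -0.0828]))
```

View pics/l14.png

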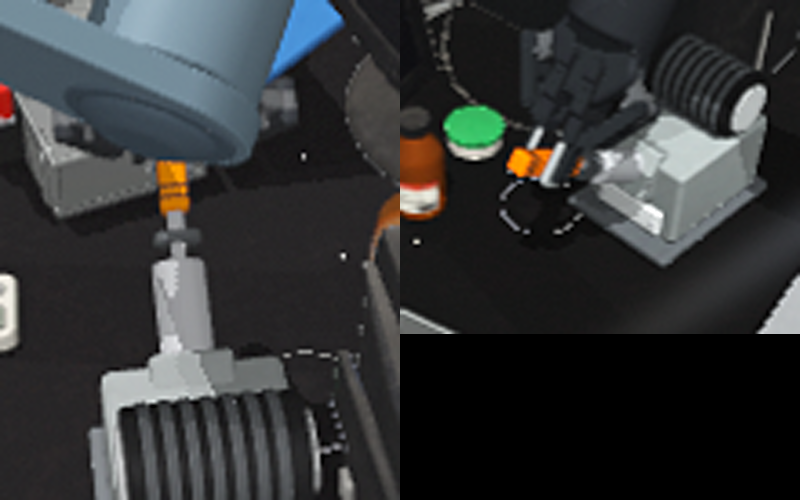

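Call:
{"method": "arm_command", "body": {
  "steps": [
    [[0,0,0.004],[0,0,0],-1],
    [[0,0,0.008],[0,0,0],-1],
    [[0,0,0.011],[0,0,0],-1],
    [[0,0,0.013],[0,0,0],-1],
    [[0,0,0.015],[0,0,0],-1],
    [[0,0,0.015],[0,0,0],-1]
  ]
}}

```text
time: 16.38
eef_pos: [0.51, -0.0605, 0.2806]
orientation: [[0.126, 0.973, -0.195], [0.523, -0.232, -0.82], [-0.843, 0.001, -0.538]]
force: [0.4, 13.3, 8.2]
gripper_width: 0.174
```

```bash
python3 look.py 15
```

```text
16.375 [ 0.51   -0.0605  0.2806] [ 0.3734 13.3321  8.2431] [ 2.1072 -0.2109  0.2423] 0.1740904480981977
rel final (collar 57mm) (array([ 0.0011, -0.0003,  0.0003]), array([ 0.1187, -0.5447, -0.0181]))
```

View pics/l15.png

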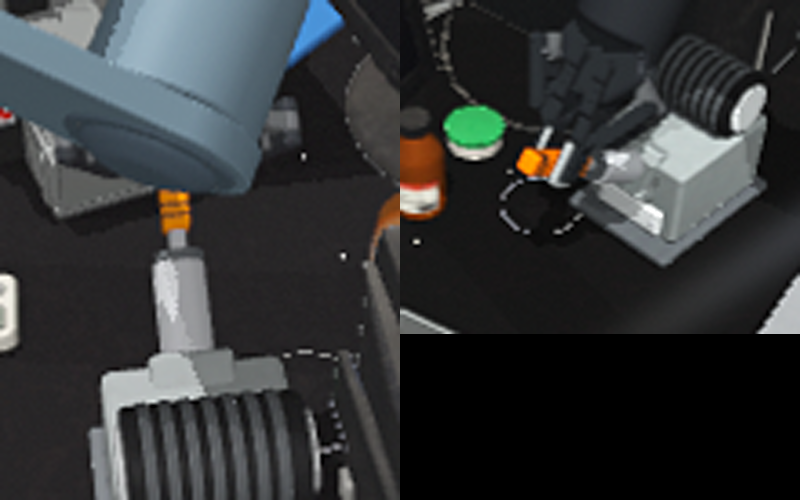

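Call:
{"method": "arm_command", "body": {
  "steps": [
    [[0,0,-0.008],[0,0,0],-1],
    [[0,0,-0.02],[0,0,0],-1],
    [[0,0,-0.04],[0,0,0],-1],
    [[0,0,-0.06],[0,0,0],-1],
    [[0,0,-0.08],[0,0,0],-1],
    [[0,0,-0.1],[0,0,0],-1],
    [[0,0,-0.12],[0,0,0],-1],
    [[0,0,-0.145],[0,0,0],-1],
    [[0,0,-0.17],[0,0,0],-1],
    [[0,0,-0.19],[0,0,0],-1],
    [[0,0,-0.19],[0,0,0],-1]
  ]
}}

```text
time: 17.85
eef_pos: [0.547, 0.0953, 0.3811]
orientation: [[0.126, 0.973, -0.194], [0.516, -0.232, -0.825], [-0.847, 0.004, -0.531]]
force: [0.3, 0.2, -1.5]
gripper_width: 0.17
```

```bash
python3 look.py 16; python3 - <<'E'
from plan import *
P=pose(); a,R=target(); R2=target(el=0)[1]
g=P[0]+P[1]@np.array([.159,0,0]); print(g)
g2=np.array([g[0],g[1],.34]); print(rel(P,g2-R2@np.array([.159,0,0]),R2), g2-R2@np.array([.159,0,0]))
E
```

```text
17.85 [0.547  0.0953 0.3811] [ 0.3474  0.2226 -1.4892] [-0.3023  0.1067  0.017 ] 0.16976461543364105
rel final (collar 57mm) (array([ 0.0012, -0.0006,  0.1894]), array([ 0.223 , -0.062 , -0.1435]))
[0.5665 0.1762 0.2448]
(array([-0.0565,  0.0004, -0.1348]), array([  0.0489, -32.0256,  -0.0776])) [0.5665 0.1762 0.499 ]
```

View pics/l16.png

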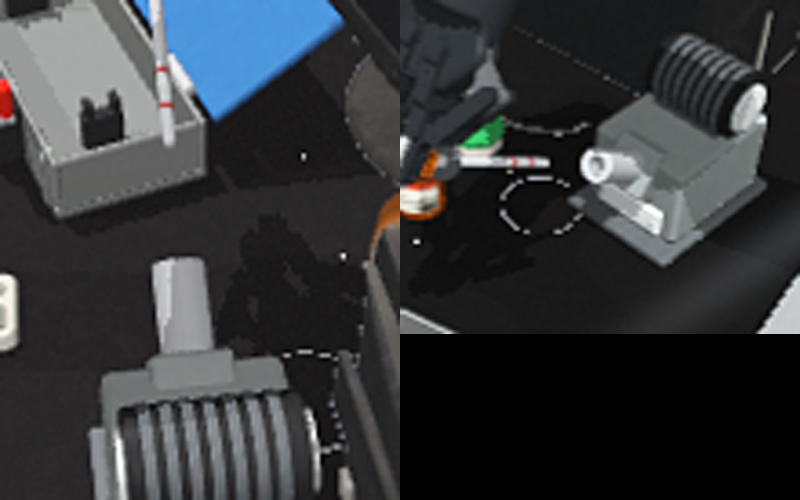

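Call:
{"method": "arm_command", "body": {
  "steps": [
    [[-0.01,0,-0.022],[0,-5,0],-1],
    [[-0.02,0,-0.045],[0,-10,0],-1],
    [[-0.03,0,-0.068],[0,-15,0],-1],
    [[-0.04,0,-0.09],[0,-20,0],-1],
    [[-0.05,0,-0.115],[0,-26,0],-1],
    [[-0.0565,0,-0.135],[0,-32,0],-1],
    [[-0.0565,0,-0.135],[0,-32,0],-1],
    [[-0.0565,0,-0.135],[0,-32,0],-1],
    [[-0.0565,0,-0.135],[0,-32,0],-1]
  ]
}}

```text
time: 19.08
eef_pos: [0.5662, 0.1757, 0.4981]
orientation: [[0.0, 0.972, -0.234], [0.001, -0.234, -0.972], [-1.0, -0.0, -0.001]]
force: [-0.2, -1.0, -1.5]
gripper_width: 0.171
```

```bash
python3 - <<'E'
from plan import *
s=sense();print(s["time"],s["eef_pos"],s["force"],s["gripper_width"]);print(s["orientation"])
for n in["wrist","side","scene"]:
    c=camera(n);cv2.imwrite(f"pics/{n}17.png",c["image"][:,:,::-1])
E
```

```text
19.075 [0.5662 0.1757 0.4981] [-0.1942 -1.0461 -1.4943] 0.17077639576369838
[[ 0.      0.9722 -0.2343]
 [ 0.0011 -0.2343 -0.9722]
 [-1.     -0.0002 -0.0011]]
```

View pics/side17.png

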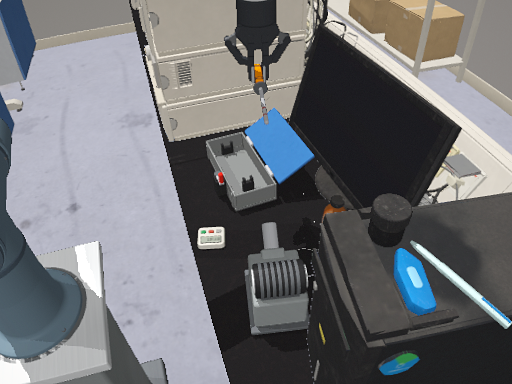

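View pics/scene17.png

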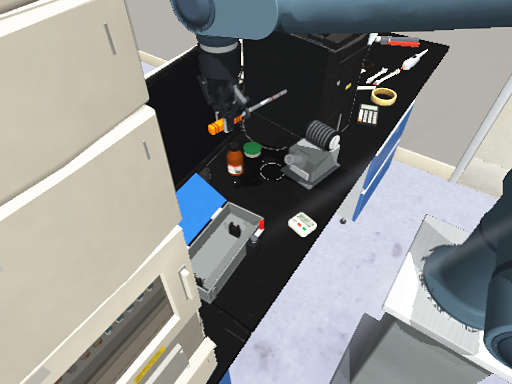

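View pics/wrist17.png

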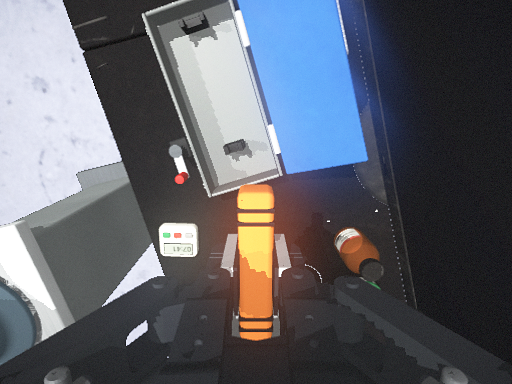

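```bash
python3 - <<'E'
import cv2,numpy as np
a=cv2.imread("pics/side17.png")[50:140,220:300];b=cv2.imread("pics/scene17.png")[80:140,200:300]
C=np.zeros((540,800,3),np.uint8);C[:,:320]=cv2.resize(a,(320,540) ,interpolation=2)if 0 else cv2.resize(a,(320,540),interpolation=cv2.INTER_CUBIC)
C[:282,330:800]=cv2.resize(b,(470,282),interpolation=cv2.INTER_CUBIC);cv2.imwrite("pics/l17.png",C)
E
```

```text
(no output)
```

View pics/l17.png

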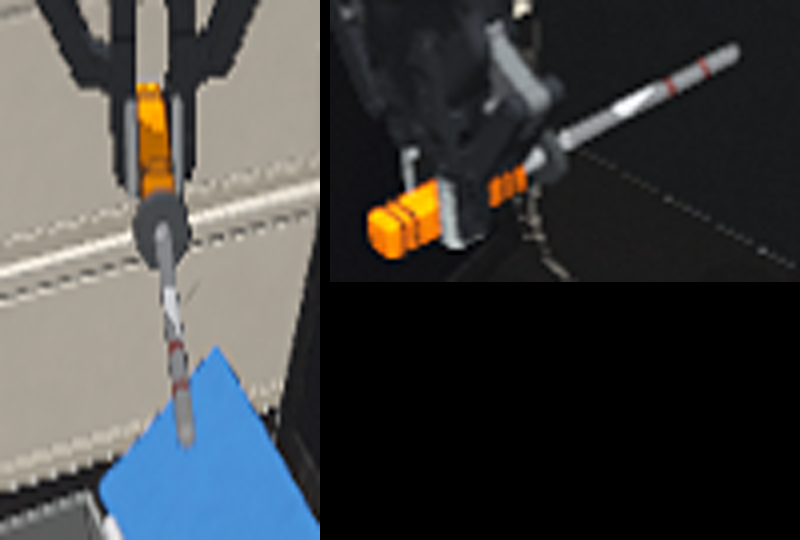

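```bash
python3 - <<'E'
from plan import *
P=pose();cs=camera("scene");cd=camera("side")
d=lambda p:(p[0]/4+220-.4,p[1]/6+50-.4)
s=lambda p:((p[0]-330)/4.7+200-.4,p[1]/4.7+80-.4)
T={}
for n,p,q in [("tip",(186,445),(738,49)),("ring2",(180,385),(705,68)),("ring1",(176,346),(671,87)),("collar",(163,232),(560,150))]:
    X,e=tri([ray(cd,d(p)),ray(cs,s(q))]); T[n]=X; print(n,X,np.round(e,4),"tool",P[1].T@(X-P[0]))
for z in(.176,.056,-.038):
    X=P[0]+P[1]@np.array([.159,0,z]); q=proj(cd,X)[0];r=proj(cs,X)[0]; print(z,X,(q-[220,50]+.4)*[4,6],(r-[200,80]+.4)*4.7+[330,0])
E
```

```text
tip [0.5249 0.0026 0.3383] [0.0015 0.0015] tool [0.1604 0.0002 0.1785]
ring2 [0.5294 0.0277 0.341 ] [0.0002 0.0002] tool [ 0.1578 -0.0013  0.153 ]
ring1 [0.5347 0.0492 0.3405] [0.0005 0.0005] tool [ 0.1583 -0.0012  0.1309]
collar [0.5506 0.1171 0.3397] [0.0014 0.0014] tool [ 0.1591 -0.0017  0.0611]
0.176 [0.5253 0.0051 0.3397] [187.7631 432.4233] [737.046   50.7116]
0.056 [0.5534 0.1217 0.3399] [163.3245 226.5962] [546.592  150.3401]
-0.038 [0.5754 0.2131 0.34  ] [147.827   96.7784] [377.432  238.4824]
```

```bash
python3 - <<'E'
from plan import *
s=sense();print(s["joint_vel"],s["gripper_width"],s["time"])
a=cv2.imread("pics/scene17.png").astype(int);b=cv2.imread("pics/scene0.png").astype(int)
for n,(x,y,w,h) in dict(timer=(286,208,34,32),bottle=(226,152,18,24)).items(): print(n,np.abs(a-b)[y:y+h,x:x+w].mean())
c=cv2.cvtColor(cv2.imread("pics/scene17.png"),cv2.COLOR_BGR2HSV);e=cv2.cvtColor(cv2.imread("pics/scene0.png"),cv2.COLOR_BGR2HSV)
for z in(c,e): m=cv2.inRange(z,(55,120,60),(80,255,255)); m[170:]=0;m[:135]=0; print(blob(m,30))
finish_job()
E
```

```text
[ 0.2636 -0.0199 -0.3072 -0.1645  0.0571  0.0134] 0.1748040822400574 19.325
timer 2.944546568627451
bottle 6.3140432098765435
[([243, 142, 18, 12, 177], [251.77, 147.46])]
[([243, 142, 18, 12, 181], [251.63, 147.38])]
the job is handed in; nothing more can be done
```

I completed every step in order and handed the job in at about 19.3 s. The gripper is still holding the gauge.

- **Latch and lid:** I swung the latch lever to its stop. I then lifted the lid by its bar and let it fall right back. Its corners match the predicted fully open position to within about 2 pixels.
- **Insertion:** I took the gauge by its orange grip and pushed the rod into the guide tube. The collar seated at about 16 N, within 1 mm of where I expected it. I then drew the rod completely out.
- **Final hold:** The collar, rings and tip all measure 0.338 to 0.341 m above the bench, so the rod is level to about 1°. It is clear of the pump and case, and joint speeds are only sensor noise (0.3°/s at most).
- **Bystanders:** The tin's position is unchanged to 0.2 pixel. The timer and bottle areas look the same as at the start apart from small shading differences.

**Readings that disagreed:** Two earlier camera estimates suggested the rod was pitched 1.5–3° in the grip. The final measurement did not show this, and the rod slid into the tube with negligible side force. When I gripped the gauge in the case, the gripper stopped about 5 mm above its commanded height with 7 N upward. The fingertips may have touched the case floor lightly.

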